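Pry open a casting mould

TASK

Open the two-part propeller mould: with the pry bar in the slot at the parting line and the brass ledge as its fulcrum, lever the tight upper half until it pops up off its dowels, without pulling or pressing on the half with the gripper. Then lay the bar down flat on the bench, lift the upper half off by its pouring cup, and set it down gently, cup up, centred on the wooden ring. Keep the half roughly level throughout and leave everything else where it is.

Things in the scene. Friction and masses are not known exactly. Their poses are not given: they have to be found in the camera images.
- mould_base: Lower mould half, grey-green resin, fixed on a wooden stand. Origin on the bench under its centre, z up; parting face 130 x 130 mm, 88 mm above the bench. The prying side is its own -x side. Stand: 170 (x) x 210 (y) mm for the lowest 12 mm, 130 x 190 mm up to 48 mm; toe clamps on the +-y sides reach 80 mm. A cast propeller lies in the face and stays there.
- ledge_edge (a point): Fulcrum: middle of the outer top edge of the brass ledge on mould_base's -x side (own x -75, y 0, z 88 mm). The ledge is 46 mm wide (y), sticks 10 mm out of the side wall (x -65 to -75 mm), and its top is level with the parting face. Axes as mould_base: +x points into the slot.
- mould_top: Upper mould half, cream resin, 130 x 130 x 30 mm, about 0.5 kg, tight on dowels of the lower half. Origin at the centre of its lower face, z up; axes as mould_base while closed. In the middle of its -x side a prying slot is cut into the lower edge: 34 mm wide (y), 9 mm high, 25 mm deep (x -65 to -40 mm), floored by the lower half. A 10 mm core pin sticks 12 mm down from the middle of its lower face.
- slot_lip (a point): Middle of the slot's mouth at its roof on mould_top (own x -65, y 0, z 9 mm): 97 mm above the bench while the mould is closed.
- cup_top (a point): Centre of the rim of the round pouring cup on mould_top: 46 mm diameter, 36 mm high, upright on the half's middle (own z 30 to 66 mm). The place to grip the half.
- pry_bar: Pry bar, 198 mm long, 0.22 kg, lying flat on the bench. Red handle with black ribs and dark steel ends, 100 mm long (x), 22 mm wide (y), 20 mm high; straight flat steel blade 98 mm long, 22 mm wide, 5 mm thick, at mid-height of the handle (7.5 to 12.5 mm above its underside). Origin at the underside of the handle's middle, +x towards the blade's tip, z up.
- bar_tip (a point): Middle of the blade's tip end (own x +148, z 10 mm of pry_bar).
- wood_ring: Brown wooden ring fixed flat on the bench, 180 mm outer and 80 mm inner diameter, 25 mm high. Origin at the centre of its underside. The upper half rests on it with its core pin in the hole.
- weight_a: Bystander: grey triangular lead weight, about 95 mm sides, 14 mm high. Origin at the centre of its underside.
- weight_b: Bystander: two stacked grey triangular weights in one, 28 mm high. Origin at the centre of its underside.
- round_mould: Bystander: round grey-green mould half, 110 mm diameter, 30 mm high, with a propeller and an 18 mm pin on top. Origin at the centre of its underside.
- filler_jar: Bystander: jar with white cap, 72 mm diameter, 75 mm high. Origin at the centre of its underside.
- release_tin: Bystander: bare metal can, 66 mm diameter, 110 mm high. Origin at the centre of its underside.
- pliers: Bystander: black-handled pliers lying flat, 165 mm long, 16 mm high. Origin on the bench near their middle.
- mdf_offcut: Bystander: brown board offcut 90 x 55 x 18 mm. Origin at the centre of its underside.
- grip_dowel (a point): Middle between the two split spring dowels in the lower half (84 mm apart, 28 mm from the centre towards the slot side). They hold the upper half down with about 50 N (some 10 to 15 N at the bar's handle) until it has risen about 4 mm there; then they spring out and it stays propped, its slot side about 8 mm up, and lifts off freely. Two plain 6 mm dowels on the far side fit loosely.
Things that resemble listed ones, but are neither listed nor needed, are in the scene too. Of the things that look like the pry_bar, take the one that is farthest to the robot's right at the start. What is shaped like the mould_top but black is not meant.

How it is judged (in metres and radians):
On the way, in this order (a step that is already met when the one before it is completed fails the run):
1. the slot side of the upper half is levered up by 4 mm or more by the bar, its tip in the slot and the blade bearing on the lower half, no finger on the upper half (z of slot_lip in the frame of mould_base above 0.101 m and x of bar_tip in the frame of mould_base between -0.064 and -0.03 m and y of bar_tip in the frame of mould_base between -0.018 and 0.018 m and contact force between pry_bar and mould_base above 1 N and contact force between the fingers and mould_top below 0.5 N), for 0.1 s.
2. the bar lies flat on the bench, let go (height (world z) of pry_bar below 0.028 m and angle between pry_bar's own x axis and vertical between 1.47 and 1.67 rad and contact force between each of the fingers, mould_base and pry_bar below 0.2 N and horizontal distance between mould_top and mould_base below 0.02 m), for 0.1 s.
3. the upper half is lifted clear of the lower half in the gripper (z of mould_top in the frame of mould_base above 0.103 m and contact force between the fingers and mould_top above 1 N and contact force between mould_base and mould_top below 0.2 N), for 0.1 s.
At the end, for the whole second after the job is handed in: The upper mould half rests flat and cup up on the wooden ring, its centre within 25 mm of the ring's centre and tilted less than 0.05 rad; the pry bar lies flat (within 0.1 rad) on the bench, touching neither mould half nor the ring; both are at rest (horizontal distance between mould_top and wood_ring below 0.025 m and z of mould_top in the frame of wood_ring between 0.021 and 0.029 m and angle between mould_top's own z axis and vertical below 0.05 rad and linear speed of each of mould_top, pry_bar below 0.02 m/s and height (world z) of pry_bar below 0.028 m and angle between pry_bar's own x axis and vertical between 1.47 and 1.67 rad and contact force between pry_bar and mould_base below 0.2 N and contact force between pry_bar and wood_ring below 0.2 N and contact force between pry_bar and mould_top below 0.2 N).
It fails at once if the fingers pull or press on the upper half (over 10 N) while it is still seated (slot side less than 2.5 mm up) (contact force between the fingers and mould_top above 10 N and z of slot_lip in the frame of mould_base below 0.0995 m and horizontal distance between mould_top and mould_base below 0.02 m).
It fails at once if the upper half is tilted by more than 0.4 rad (angle between mould_top's own z axis and vertical above 0.4 rad).
It fails at once if the upper half is dropped or banged onto the ring (faster than 0.3 m/s in the last 10 mm above it) (z of mould_top in the frame of wood_ring below 0.035 m and horizontal distance between mould_top and wood_ring below 0.08 m and linear speed of mould_top above 0.3 m/s).
It fails at once if a bystander is moved by more than 30 mm (distance of any of weight_a, weight_b, round_mould, filler_jar, release_tin, pliers, mdf_offcut from where it was at the start of the episode above 0.03 m).
It also fails if it takes over 72 s, if anything falls off the work surface, if the arm or the gripper's body presses on something with over 40 N, if the wrist force passes 120 N, or if a joint passes its speed limit or range.

ROBOT

A 6-joint arm with a two-finger parallel gripper is mounted at the origin on the work surface. World frame = base frame: x ahead of the robot, y to its left, z up, the work surface at z = 0. Lengths are in mm, angles in rad, forces in N, time in s.
With the tool pointing down it reaches from about 300 to 850 mm from the base axis. Payload 4.2 kg.
Tool frame: the origin (TCP) lies on the front face of the gripper's body, between the roots of the fingers; the fingertips stand 78 mm ahead of it and the grasp point (between the pads) lies 60 mm ahead of it; z points along the fingers, y is the direction in which the jaws open and shut (so a half turn about z gives the same grasp; the last joint's range is limited). The gripper opens to 91 mm and grips with 3 to 60 N. Pads are 32 mm wide; open, the fingers measure 118 mm over their backs; the gripper's body (76 mm by 178 mm) begins 60 mm behind the grasp point.
Start: joints at [1.103, 0.32, 1.565, -0, 1.257, -0.02], TCP at [248.967, 518.315, 292.276] pointing down, gripper open.
Joint ranges: [-3.11, 3.11], [-0.84, 2.01], [0.21, 2.61], [-1.34, 4.49], [0.05, 2.63], [-2.56, 2.56]. Speed limits (rad/s): [2.57, 2.57, 3.14, 3.14, 3.14, 3.14].

INTERFACE

Orientations are given as [roll, pitch, yaw] about the fixed x, y, z axes, in that order (R = Rz(yaw) Ry(pitch) Rx(roll)).
In Python, from rig import ctrl, cams gives the robot as it stands. Calls block until the motion is done:
- ctrl.move_pose(position, orientation): joint-space move of the TCP to a pose.
- ctrl.move_straight(position, v=150, rot=None, force_limit=None): straight line of the TCP; rot=None keeps the orientation; v is the mean speed in mm/s. With force_limit (N) it stops when the force on the tool has changed by that much, and returns True; else False.
- ctrl.set_joints(angles): joint-space move.
- ctrl.open_gripper() and ctrl.close_gripper(squeeze=None): open the fingers fully, or close them until they stop; squeeze is the grip in N (None keeps the last).
- ctrl.pause(seconds).
- ctrl.inverse_kinematics(position, orientation): joint angles nearest the present ones, or None.
- ctrl.get_state(): the state.
- cams.camera(name): name is "scene" or "top" or "wrist"; returns a dict with "frame" (400x640x3 uint8, red, green, blue), "depth" (400x640 float32, mm along the optical axis (not along the pixel's ray), 0 where there is no reading), "camera_matrix" (3x3 intrinsics, pixels), "R" (3x3) and "t" (3): a world point X has camera coordinates R X + t. Camera axes: x right, y down, z forward; pixel columns grow to the right and rows downward; lengths in mm; the calibration is good to about 2 mm. A picture is of the moment at which its call begins.
A pose or a line that the arm cannot do raises ctrl.MotionError and nothing moves.
- ctrl.hand_in(): hands the job in, once; it reports no verdict.
The state is a dict: "time_s": time; "joints": joint angles; "joint_vel": joint speeds; "effort": joint torques, N m; "position": TCP position; "orientation": TCP orientation; "contact_force": force on the tool from outside, world axes, zero at the start; "moment": the same for the moment, N m; "gripper_width": finger opening in mm.
Only numpy, scipy, OpenCV 4.12 (cv2) and the standard library are available. Lean on these libraries where they do the work, as an engineer would, in place of code of your own. Each camera call takes 0.05 s, during which the arm holds its last target.

## Working session

There is one attempt and no reset: what is moved stays moved. The work goes in short steps, each a Python script; the robot and the scene stay as the last script left them, time stands still between calls to the robot, and variables do not carry over. Pictures are saved under pics/ and viewed, and the job is handed in when it is done.

```bash
ls; mkdir -p pics
python3 - <<'E'
from rig import ctrl, cams
import cv2, numpy as np
for n in ("scene","top","wrist"):
    c=cams.camera(n); cv2.imwrite(f"pics/{n}0.png",c["frame"][:,:,::-1]); np.savez(f"pics/{n}0.npz",**c)
    print(n,c["camera_matrix"].tolist(),np.round(c["R"],3).tolist(),c["t"])
print(ctrl.get_state())
E
```

```text
pics
scene [[470.8882138924296, 0.0, 322.230527038737], [0.0, 470.8882138924296, 199.99650744633863], [0.0, 0.0, 1.0]] [[-0.106, 0.994, -0.002], [0.73, 0.077, -0.68], [-0.676, -0.074, -0.734]] [  92.6353857  -301.10888534 1904.16147851]
top [[378.44361575266186, 0.0, 319.72233167102786], [0.0, 378.44361575266186, 198.91935853499388], [0.0, 0.0, 1.0]] [[0.018, -1.0, -0.004], [-0.994, -0.017, -0.11], [0.11, 0.006, -0.994]] [ -46.60583941  493.75342583 1301.45787719]
wrist [[319.75244068828385, 0.0, 316.1510793407314], [0.0, 319.75244068828385, 195.29213875932157], [0.0, 0.0, 1.0]] [[0.433, 0.901, -0.002], [0.866, -0.415, 0.278], [0.25, -0.122, -0.961]] [-573.05757322  -32.90452086  391.38542727]
{'time_s': 0.15, 'joints': array([ 1.10298296e+00,  3.20138302e-01,  1.56537731e+00,  2.32039116e-06,
        1.25741740e+00, -2.00234049e-02]), 'joint_vel': array([-0.00107125, -0.00108643, -0.00236447,  0.0006888 , -0.0007493 ,
       -0.00010757]), 'effort': array([ 1.32777327e-04, -4.12777448e+01, -2.32153147e+01,  7.28510879e-02,
        4.34306043e-02, -9.23129392e-05]), 'position': array([248.84765299, 518.05869869, 291.62557614]), 'orientation': array([-3.14025261e+00, -2.90426025e-05,  2.69380196e+00]), 'contact_force': array([-0.04521662, -0.07828667,  0.47889255]), 'moment': array([-0.06533453, -0.01882133, -0.06708558]), 'gripper_width': 91.18569322809157}
```

View pics/scene0.png

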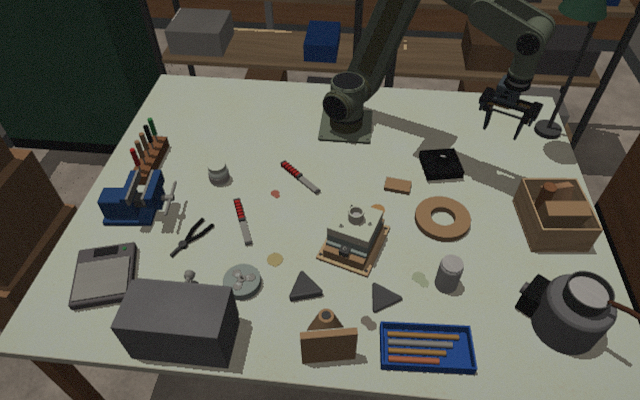

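View pics/top0.png

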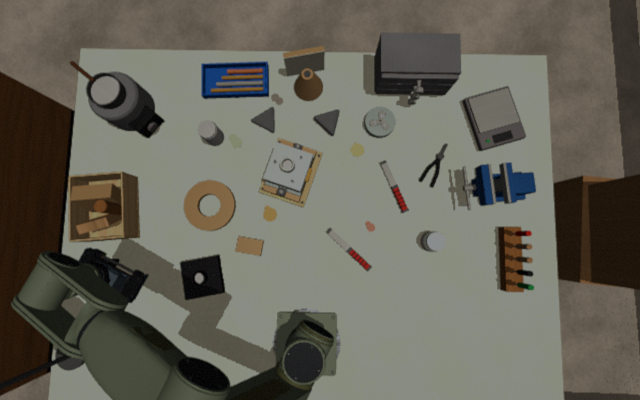

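View pics/wrist0.png

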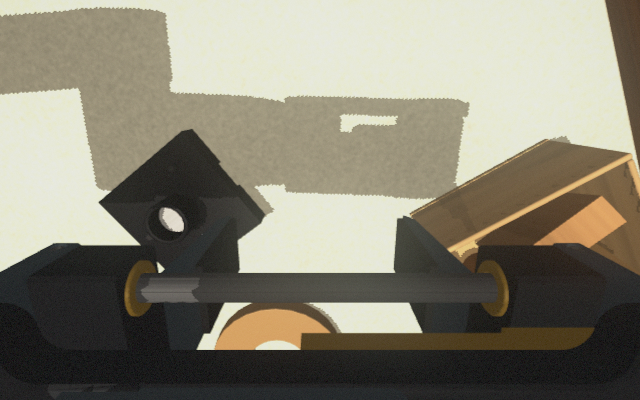

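The top view shows two red-handled bars. The right-hand one (handle about (402,200), tip about (384,163)) is the one farthest to the robot's right. The mould is at (290,168), the ring at (209,204) and the black decoy at (203,277). Next I'll zoom in.

Run:
```python
import cv2, numpy as np
a=cv2.imread("pics/top0.png"); b=cv2.imread("pics/scene0.png")
A=cv2.resize(a[125:225,245:425],None,fx=4.4,fy=4.4,interpolation=cv2.INTER_CUBIC)
B=cv2.resize(b[190:290,300:480],None,fx=4.4,fy=4.4,interpolation=cv2.INTER_CUBIC)
cv2.imwrite("pics/topz.png",A);cv2.imwrite("pics/scz.png",cv2.convertScaleAbs(B,alpha=1.6))
```

```text
(no output)
```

View pics/topz.png

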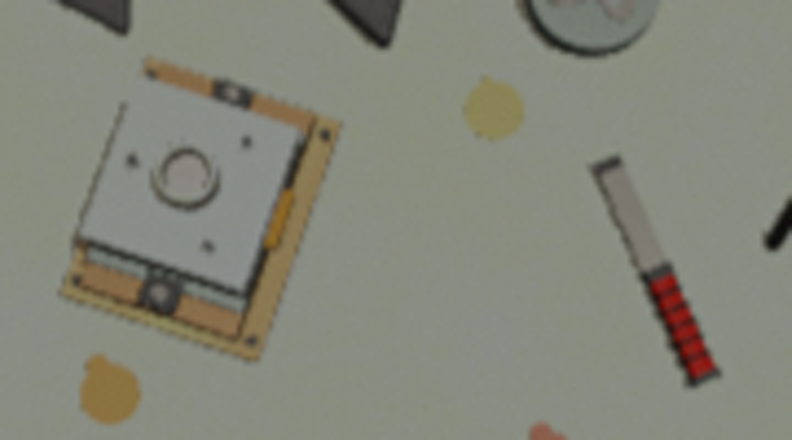

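View pics/scz.png

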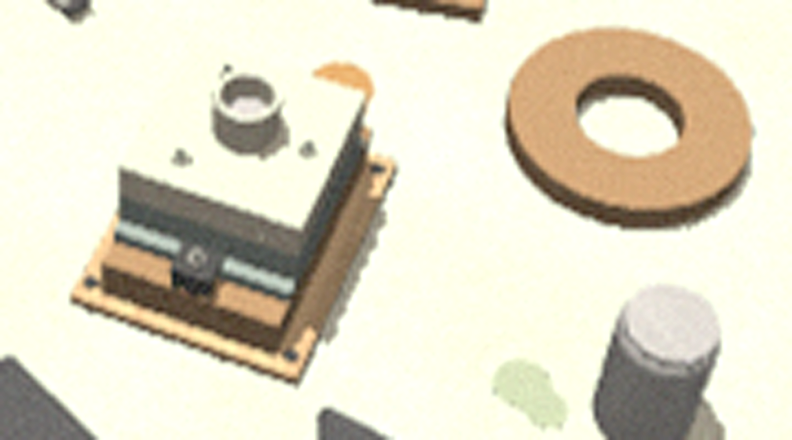

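The brass ledge (yellow strip, zoom (280,218)) is on the mould's image-right side, which faces the robot's right, with clamps on the other two sides as described. Next I'll get rough metric positions.

```bash
cat > h.py <<'E'
import numpy as np, cv2
def ray(c,u,v,z):
    K,R,t=c["camera_matrix"],c["R"],c["t"]
    C=-R.T@t; d=R.T@np.linalg.inv(K)@np.array([u,v,1.0]); return C+d*(z-C[2])/d[2]
def cloud(c):
    K,R,t=c["camera_matrix"],c["R"],c["t"]; D=c["depth"].astype(float)
    v,u=np.indices(D.shape); P=np.stack([(u-K[0,2])/K[0,0]*D,(v-K[1,2])/K[1,1]*D,D],-1)
    W=(P-t)@R; W[D<=0]=np.nan; return W
def biggest(m,n=1):
    cs,_=cv2.findContours(m.astype(np.uint8),cv2.RETR_EXTERNAL,cv2.CHAIN_APPROX_NONE)
    cs=sorted(cs,key=cv2.contourArea,reverse=True); return cs[0] if n==1 else cs[:n]
E
python3 - <<'E'
from h import *
c=np.load("pics/top0.npz"); W=cloud(c)
for n,u,v,z in [("cup",288,166,154),("ledge",308,174,88),("tipR",383,162,10),("handleend",405,211,10),("bolster",395,187,10),("ring",209,204,25),("tip2",328,230,10),("end2",369,269,10),("pliers",433,165,10),("round",379,122,20),("wtB",328,122,15),("jar?",432,240,75)]:
    print(n,ray(c,u,v,z).round(0),W[int(v),int(u)].round(0))
m=np.isfinite(W[...,2])&(W[...,2]>111)&(W[...,2]<124)
m[:125]=0;m[:,:245]=0;m[215:]=0;m[:,330:]=0
k=biggest(m); r=cv2.minAreaRect(np.array([ray(c,p[0][0],p[0][1],118)[:2] for p in k],np.float32)); print(r, m.sum())
m=(np.abs(W[...,2]-25)<8); m[:170]=0;m[240:]=0;m[:,175:]&=1; m[:,:175]=0;m[:,245:]=0
k=biggest(m); print(cv2.minEnclosingCircle(np.array([ray(c,p[0][0],p[0][1],25)[:2] for p in k],np.float32)))
E
```

```text
cup [585.  65. 154.] [590.  67. 131.]
ledge [572.   3.  88.] [572.   3.  85.]
tipR [ 634. -263.   10.] [ 633. -262.   16.]
handleend [ 459. -341.   10.] [ 458. -339.   19.]
bolster [ 544. -306.   10.] [ 542. -304.   19.]
ring [470. 351.  25.] [473. 359.  -2.]
tip2 [387. -69.  10.] [387. -69.  15.]
end2 [ 254. -214.   10.] [ 253. -215.    1.]
pliers [ 626. -442.   10.] [ 625. -441.   13.]
round [ 778. -247.   20.] [ 774. -245.   35.]
wtB [777. -63.  15.] [773. -63.  28.]
jar? [ 358. -416.   75.] [ 358. -415.   78.]
((593.2216796875, 69.49220275878906), (130.96359252929688, 130.18185424804688), 72.20030212402344) 1334Traceback (most recent call last):
  File "<stdin>", line 8, in <module>
numpy._core._exceptions._UFuncOutputCastingError: Cannot cast ufunc 'bitwise_and' output from dtype('int64') to dtype('bool') with casting rule 'same_kind'
```

Sizes agree: the half's top is 131 x 130 mm, centred at (593,69), with +x at about 72°. The bar's handle centre is about (499,-323), yaw about 24°. Next, a wrist view above the bar.

Run:
```python
from rig import ctrl, cams
from h import *
y=0.42
p=np.array([499,-323])-90*np.array([np.cos(y),np.sin(y)])
ctrl.move_pose([p[0],p[1],300],[np.pi,0,y])
c=cams.camera("wrist"); cv2.imwrite("pics/wbar.png",c["frame"][:,:,::-1]); np.savez("pics/wbar.npz",**c)
s=ctrl.get_state();print(s["time_s"],s["position"],s["orientation"],s["joints"])
c=np.load("pics/top0.npz"); W=cloud(c)
m=(np.abs(W[...,2]-25)<8); m[:170]=0;m[240:]=0; m[:,:175]=0;m[:,245:]=0
k=biggest(m); print(cv2.minEnclosingCircle(np.array([ray(c,p[0][0],p[0][1],25)[:2] for p in k],np.float32)))
```

```text
3.3333 [ 417.26463715 -359.18385843  299.9827794 ] [-3.14151614e+00 -1.51194435e-04  4.21099233e-01] [-7.31702332e-01  2.76298257e-01  1.60732702e+00  1.77870276e-04
  1.25797594e+00  4.17940017e-01]
((467.84698486328125, 352.29302978515625), 90.46038055419922)
```

View pics/wbar.png

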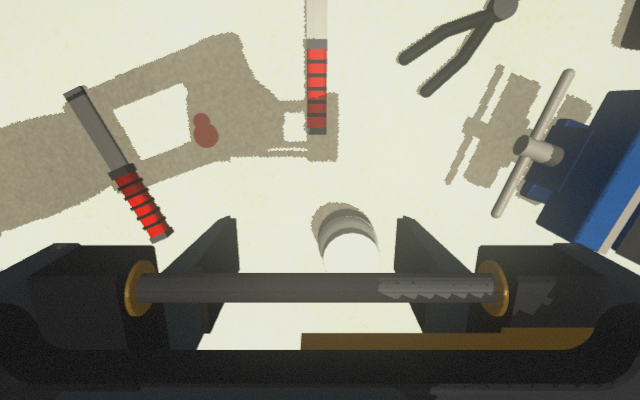

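The target bar is at columns 306–327: handle rows 40–135, blade above, with the decoy bar at the left. I'll measure it with the red and dark masks at handle height.

Run:
```python
from h import *
c=dict(np.load("pics/wbar.npz")); W=cloud(c)
z=W[...,2]; m=(z>13)&(z<26); m[:,:290]=0; m[:,345:]=0; m[150:]=0
hsv=cv2.cvtColor(c["frame"],cv2.COLOR_RGB2HSV)
ys,xs=np.where(m); print(ys.min(),ys.max())
for r in (5,20,36,40,44,60,80,100,120,130,134,136): 
    q=np.where(m[r])[0]; print(r,q.min() if len(q) else None,q.max() if len(q) else None, [ray(c,x,r,20 if r>40 else 12.5)[:2].round(1) for x in ((q.min(),q.max()) if len(q) else ())], np.nanmedian(z[r,q]).round(1) if len(q) else 0, hsv[r,317])
red=((hsv[...,0]<8)|(hsv[...,0]>172))&(hsv[...,1]>150); red[:,:290]=0; red[:,345:]=0; red[150:]=0
ys,xs=np.where(red&(hsv[...,2]>80)); P=np.array([ray(c,x,y,20)[:2] for x,y in zip(xs,ys)],np.float32); r=cv2.minAreaRect(P); print(r, cv2.boxPoints(r))
```

```text
0 134
5 311 322 [array([ 578.1, -283.2]), array([ 582.9, -293.8])] 13.4 [ 24  32 217]
20 309 326 [array([ 564.2, -287. ]), array([ 571.7, -303.6])] 13.4 [ 25  33 219]
36 308 326 [array([ 549.6, -292.3]), array([ 557.5, -310. ])] 13.4 [ 24  32 221]
40 307 327 [array([ 545.5, -292.9]), array([ 554.4, -312.7])] 20.6 [ 26  29 131]
44 307 327 [array([ 540.9, -295.1]), array([ 549.6, -314.6])] 20.6 [ 24  28 129]
60 307 327 [array([ 526.4, -301.5]), array([ 535.2, -321.2])] 20.3 [ 25  33 102]
80 307 326 [array([ 507.7, -309.7]), array([ 516.2, -328.7])] 19.7 [  3 175 233]
100 307 326 [array([ 488.4, -318.1]), array([ 497.1, -337.5])] 20.5 [14 65 98]
120 308 326 [array([ 468.9, -327.9]), array([ 477.3, -346.6])] 20.2 [  4 145 155]
130 307 326 [array([ 458.2, -331.3]), array([ 467.1, -351.2])] 20.7 [24 37 96]
134 307 326 [array([ 454.1, -333.2]), array([ 463. , -353.1])] 20.7 [ 25  39 117]
136 None None [] 0 [ 23  50 164]
((503.22674560546875, -323.1358337402344), (79.92091369628906, 18.87843894958496), 23.71916961669922) [[ 462.84485 -330.5682 ]
 [ 470.43878 -347.85196]
 [ 543.60864 -315.70346]
 [ 536.0147  -298.4197 ]]
```

Handle: 102 x 21 mm as measured (100 x 22 given), centre (504,-323), yaw 0.415, top at 20 mm. These match, so I'll grasp it.

Run:
```python
from rig import ctrl, cams
from h import *
y=0.415; p=[504,-323]
ctrl.move_pose([*p,140],[np.pi,0,y])
print(ctrl.move_straight([*p,80],v=100,force_limit=15))
s=ctrl.get_state();print(s["time_s"],s["position"],s["contact_force"])
ctrl.close_gripper(squeeze=45)
s=ctrl.get_state();print(s["time_s"],s["position"],s["orientation"],s["gripper_width"],s["contact_force"])
ctrl.move_straight([*p,230],v=200)
c=cams.camera("wrist"); cv2.imwrite("pics/wg.png",c["frame"][:,:,::-1]); np.savez("pics/wg.npz",**c)
s=ctrl.get_state();print(s["time_s"],s["position"],s["orientation"],s["gripper_width"],s["contact_force"],s["moment"])
```

```text
False
4.85 [ 504.32969054 -323.44873839   80.71696966] [0.49518834 0.12165906 0.46704163]
5.9083 [ 503.86461955 -322.83498091   79.96372775] [-3.14111361e+00  2.01748665e-04  4.15001003e-01] 21.733408400912165 [0.09474837 0.53683074 0.64153188]
6.8583 [ 503.20789968 -322.50979503  228.16672014] [-3.13849963e+00  2.03492798e-03  4.14983563e-01] 21.627054263389326 [ 0.21449537 -0.43688321 -2.65641094] [-0.0614999   0.23192397 -0.00391331]
```

View pics/wg.png

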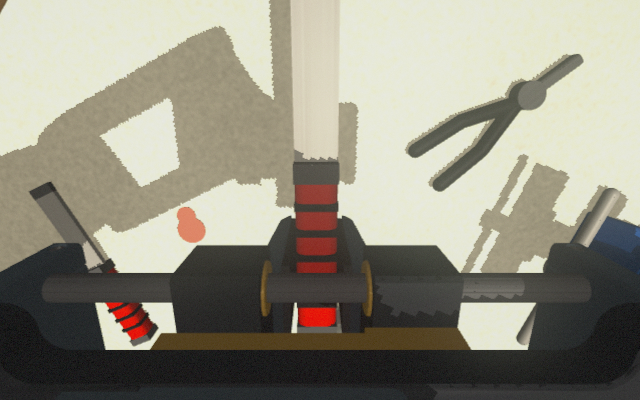

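The bar is held. The blade runs up columns 293–339 with the handle end at row 163. Next I'll check how it sits in the tool frame (pitch and longitudinal offset).

Run:
```python
from h import *
c=dict(np.load("pics/wg.npz")); W=cloud(c)
tcp=np.array([503.2,-322.5,228.2]); y=0.415
Ru=np.array([[np.cos(y),np.sin(y),0],[-np.sin(y),np.cos(y),0],[0,0,1]])
L=(W-tcp)@Ru.T
for r in (3,30,60,90,120,145,158,168,175,185,200):
    row=L[r,285:348]; ok=np.isfinite(row[:,2])&(row[:,2]>-120)&(row[:,2]<-30)
    q=row[ok]; print(r,ok.sum(),np.median(q,0).round(1),q[:,1].min().round(1),q[:,1].max().round(1))
```

```text
3 49 [121.4  -1.4 -67.3] -12.0 9.2
30 49 [110.5  -1.4 -66.8] -12.3 9.6
60 48 [ 97.9  -1.6 -67.1] -12.5 9.4
90 46 [ 84.7  -1.6 -67.1] -12.3 9.1
120 45 [ 70.8  -1.8 -66.9] -12.5 8.9
145 44 [ 58.7  -1.6 -67. ] -12.3 9.2
158 43 [ 52.2  -1.8 -66.9] -12.4 8.8
168 47 [ 48.6  -1.8 -59. ] -13.0 9.2
175 46 [ 45.2  -2.1 -59.1] -13.0 9.3
185 43 [ 39.9  -1.8 -59.9] -12.4 8.9
200 43 [ 32.3  -1.8 -59.7] -12.6 9.0
```

The blade is level (pitch about 0) and 67 mm below the TCP, as expected. Next I'll cross-check the mould pose from the scene camera.

Run:
```python
from h import *
for n in("scene","top"):
    c=dict(np.load(f"pics/{n}0.npz")); W=cloud(c)
    near=(np.hypot(W[...,0]-593,W[...,1]-69)<110)
    m=near&(W[...,2]>110)&(W[...,2]<125)
    k=biggest(m); print(n,cv2.minAreaRect(np.array([ray(c,*p[0],118)[:2] for p in k],np.float32)),np.nanmedian(W[...,2][m]))
    m=near&(W[...,2]>146)&(W[...,2]<162); P=W[m]; print(len(P),cv2.minEnclosingCircle(P[:,:2].astype(np.float32)),np.median(P[:,2]))
    h=cv2.cvtColor(c["frame"],cv2.COLOR_RGB2HSV)
    m=near&(h[...,0]>15)&(h[...,0]<28)&(h[...,1]>150)&(W[...,2]>78)
    if m.sum(): print(m.sum(),np.array([ray(c,x,y,88)[:2] for y,x in zip(*np.where(m))]).mean(0),np.nanmedian(W[m],0))
    m=(np.hypot(W[...,0]-468,W[...,1]-352)<110)&(np.abs(W[...,2]-25)<9)
    k=biggest(m); print("ring",cv2.minEnclosingCircle(np.array([ray(c,*p[0],25)[:2] for p in k],np.float32)))
```

```text
scene ((595.2237548828125, 70.29276275634766), (132.04916381835938, 137.7919158935547), 71.9473876953125) 118.56354581166397
91 ((593.2925415039062, 69.08636474609375), 24.684663772583008) 152.9004610835413
ring ((472.2967834472656, 352.8619384765625), 94.69388580322266)
top ((593.098388671875, 69.4875717163086), (130.83287048339844, 130.80831909179688), 72.00940704345703) 118.26873859303552
71 ((593.0546264648438, 69.22965240478516), 23.07939910888672) 153.52949697545705
32 [570.51440953   1.77276167] [570.40898461   2.41702739  87.6981239 ]
ring ((467.94000244140625, 352.2683410644531), 90.46183013916016)
```

```bash
cat >> h.py <<'E'
C0=np.array([593.1,69.4]); YM=1.258
UX=np.array([np.cos(YM),np.sin(YM)]); UY=np.array([-np.sin(YM),np.cos(YM)])
def mp(x,y=0): return C0+x*UX+y*UY
def loc(p): d=np.asarray(p)[:2]-C0; return np.array([d@UX,d@UY,p[2]])
E
python3 - <<'E'
from rig import ctrl, cams
from h import *
p=mp(-258.5)
ctrl.move_pose([*p,200],[np.pi,0,YM])
ctrl.move_straight([*p,162.3],v=100); ctrl.pause(0.3)
s=ctrl.get_state();print(s["time_s"],s["position"],loc(s["position"]),s["orientation"],s["contact_force"],s["joints"])
for n in ("scene","wrist","top"):
    c=cams.camera(n); cv2.imwrite(f"pics/pre_{n}.png",c["frame"][:,:,::-1]); np.savez(f"pics/pre_{n}.npz",**c)
a=cv2.imread("pics/pre_scene.png")[180:290,240:420]; cv2.imwrite("pics/pre_sz.png",cv2.resize(a,None,fx=4.4,fy=4.4,interpolation=cv2.INTER_CUBIC))
E
```

```text
8.3333 [ 513.82172312 -176.66317225  162.89607708] [-258.51894982   -0.28723501  162.89607708] [3.14034191e+00 6.66839671e-05 1.25796634e+00] [ 0.5925632   0.34861597 -2.50676459] [-3.52319034e-01  3.85833282e-01  1.82212612e+00 -2.14857899e-05
  9.32380851e-01 -3.94762934e-02]
```

View pics/pre_sz.png

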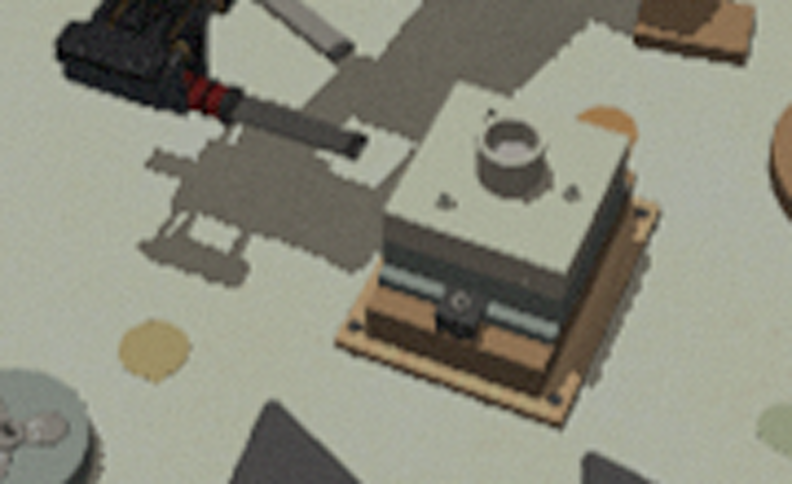

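View pics/pre_wrist.png

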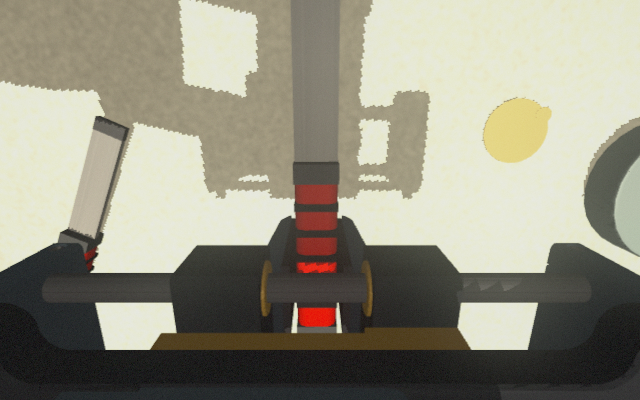

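The bar is lined up with the tip about 45 mm from the mould wall (scene tip at about (322,213)). Next I'll measure the tip height and lateral offset in both fixed views.

Run:
```python
from h import *
for n in("scene","top"):
    c=dict(np.load(f"pics/pre_{n}.npz")); W=cloud(c)
    L=np.stack([(W[...,:2]-C0)@UX,(W[...,:2]-C0)@UY,W[...,2]],-1)
    m=(L[...,0]>-206)&(L[...,0]<-85)&(np.abs(L[...,1])<18)&(L[...,2]>75)&(L[...,2]<112)
    P=L[m]; print(n,len(P),P[:,0].max())
    for a in range(-195,-95,20):
        q=P[(P[:,0]>a)&(P[:,0]<a+20)]
        if len(q): print(a,np.median(q,0).round(1),q[:,1].min().round(1),q[:,1].max().round(1))
```

```text
scene 193 -107.98057855179259
-195 [-184.4    0.5   95.7] -12.0 12.6
-175 [-165.1   -1.1   95.8] -13.0 13.8
-155 [-144.     1.    95.9] -12.0 15.7
-135 [-124.1    0.3   95.9] -11.0 12.5
-115 [-110.9    0.7   94.7] -9.5 12.0
top 189 -109.09847640908913
-195 [-185.3   -0.4   95.3] -11.1 10.5
-175 [-165.2   -0.4   94.6] -11.1 10.5
-155 [-145.    -0.5   94.7] -11.4 10.3
-135 [-124.8   -0.2   95.3] -11.0 10.8
-115 [-111.8    1.3   96.7] -8.9 10.3
```

The blade top is at 95.4 mm, level and centred to within 1 mm, and the slot spans 88–97 mm. Inserting now.

Run:
```python
from rig import ctrl, cams
from h import *
p=mp(-191.5)
r=ctrl.move_straight([*p,162.0],v=60,force_limit=8); ctrl.pause(0.1)
s=ctrl.get_state();print(r,s["time_s"],loc(s["position"]),s["orientation"],s["contact_force"],s["moment"])
```

```text
False 9.85 [-1.91834209e+02 -1.51288899e-02  1.62005748e+02] [-3.14158181e+00  9.15288104e-05  1.25752326e+00] [-0.00387147 -0.03436276 -2.12999331] [-0.16744636  0.1198518  -0.08473684]
```

```bash
cat >> h.py <<'E'
from scipy.spatial.transform import Rotation as Ro
BX=-116.8
def lever(th,dz=0,bx=None):
    bx=BX if bx is None else bx
    c,s=np.cos(th),np.sin(th); x=bx*c-72.5*s; z=bx*s+72.5*c
    R=Ro.from_rotvec(-th*np.array([UY[0],UY[1],0]))*Ro.from_euler('xyz',[np.pi,0,YM])
    return [*mp(-75+x),88+dz+z],list(R.as_euler('xyz'))
E
python3 - <<'E'
from rig import ctrl, cams
from h import *
for th in (0.0,0.06,0.12,0.17,0.21):
    p,r=lever(th,-0.3)
    ctrl.move_straight(p,v=50,rot=r); ctrl.pause(0.1)
    s=ctrl.get_state(); print(th,round(s["time_s"],2),loc(s["position"]).round(1),loc(p).round(1),s["contact_force"].round(1),s["moment"].round(2))
c=cams.camera("scene"); cv2.imwrite("pics/l1.png",cv2.resize(c["frame"][180:290,240:420,::-1],None,fx=4.4,fy=4.4,interpolation=cv2.INTER_CUBIC))
np.savez("pics/l1.npz",**c)
E
```

```text
0.0 10.2 [-1.919e+02 -1.000e-01  1.603e+02] [-191.8    0.   160.2] [ 0.4 -1.1 -1. ] [-0.08  0.05 -0.04]
0.06 10.62 [-1.960e+02  1.000e-01  1.532e+02] [-195.9   -0.   153.1] [-1.6  0.2 -1.1] [-0.14  0.17  0.11]
0.12 11.03 [-1.996e+02 -1.000e-01  1.459e+02] [-199.6    0.   145.7] [ 0.4 -1.  -1.6] [-0.24  0.2   0.07]
0.17 11.42 [-201.3   -0.3  140.2] [-202.4    0.   139.4] [0.1 5.7 3.5] [0.22 0.08 0.17]
0.21 11.78 [-2.034e+02 -2.000e-01  1.355e+02] [-204.3   -0.   134.3] [-0.6  4.2  5.5] [0.85 0.02 0.24]
```

View pics/l1.png

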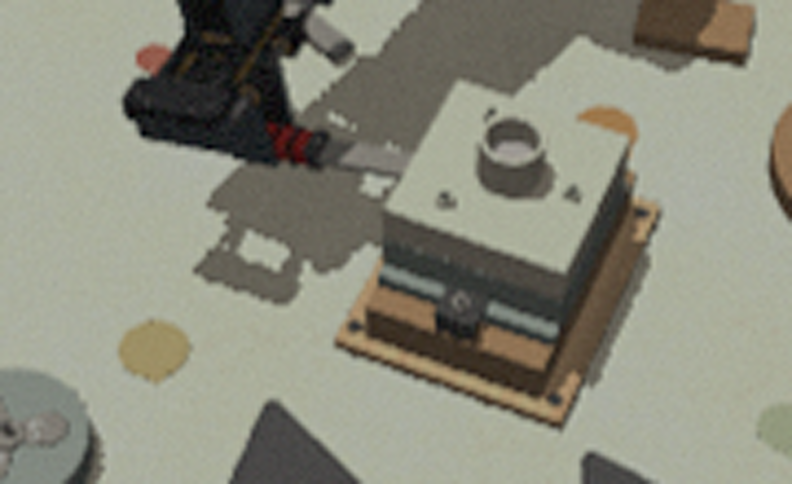

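The blade is in the slot and pivoting on the ledge, and force is building (about +8 N change vertically). I'll carry on levering.

Run:
```python
from rig import ctrl, cams
from h import *
for th in (0.24,0.27,0.30,0.32,0.34):
    p,r=lever(th,-0.5)
    ctrl.move_straight(p,v=40,rot=r); ctrl.pause(0.15)
    s=ctrl.get_state(); print(th,round(s["time_s"],2),loc(s["position"]).round(1),loc(p).round(1),s["contact_force"].round(1),s["moment"].round(2))
c=cams.camera("scene"); cv2.imwrite("pics/l2.png",cv2.resize(c["frame"][180:290,240:420,::-1],None,fx=4.4,fy=4.4,interpolation=cv2.INTER_CUBIC))
np.savez("pics/l2.npz",**c)
for f in ("l1","l2"):
    W=cloud(dict(np.load(f"pics/{f}.npz"))); L=np.stack([(W[...,:2]-C0)@UX,(W[...,:2]-C0)@UY,W[...,2]],-1)
    m=(np.abs(L[...,:2])<62).all(-1)&(L[...,2]>112)&(L[...,2]<134)&(np.hypot(L[...,0],L[...,1])>32); P=L[m]
    print(len(P),np.linalg.lstsq(np.c_[P[:,:2],np.ones(len(P))],P[:,2],rcond=None)[0])
```

```text
0.24 12.23 [-204.7   -0.4  131.8] [-205.7    0.   130.2] [-0.5  4.1  8.2] [0.61 0.18 0.38]
0.27 12.63 [-206.8   -0.7  126.9] [-206.9    0.   126.2] [ 1.9 -0.   3.7] [ 0.62 -0.31 -0.24]
0.3 13.03 [-207.9   -0.5  122.5] [-208.    -0.   122.2] [3.  0.4 4. ] [ 0.47 -0.45 -0.39]
0.32 13.43 [-208.7   -0.3  119.8] [-208.7    0.   119.6] [ 2.7 -0.2  5. ] [ 0.48 -0.49 -0.51]
0.34 13.83 [-209.3   -0.3  117.1] [-209.3   -0.   116.9] [4.4 0.4 4.6] [ 0.42 -0.62 -0.6 ]
962 [-1.20434178e-02  2.95698597e-03  1.19790655e+02]
939 [-8.22359788e-03 -5.37972602e-02  1.24192594e+02]
```

View pics/l2.png

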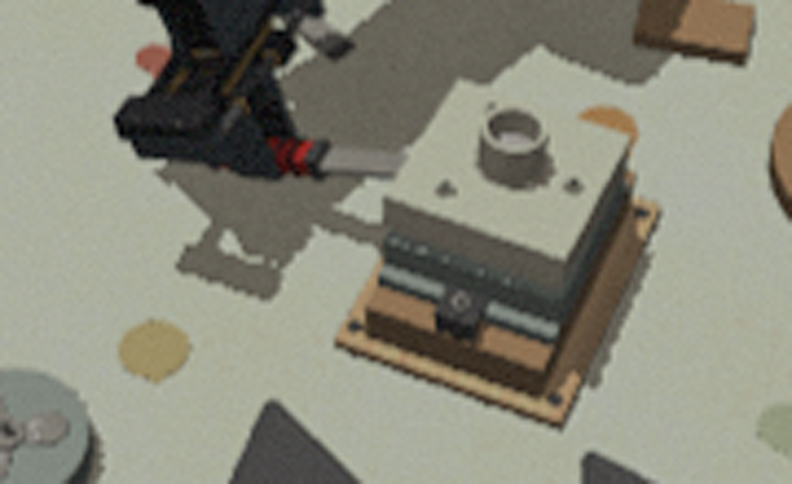

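The half has popped: centre up about 6 mm and slot side up about 6.5 mm. It is rolled about 0.05 rad, with the side away from the robot higher, so the near dowel may not be fully sprung. I'll lever a bit further.

```bash
cat >> h.py <<'E'
def topfit(c,lo=112,hi=136):
    W=cloud(c); L=np.stack([(W[...,:2]-C0)@UX,(W[...,:2]-C0)@UY,W[...,2]],-1)
    m=(np.abs(L[...,:2])<60).all(-1)&(L[...,2]>lo)&(L[...,2]<hi)&(np.hypot(L[...,0],L[...,1])>32); P=L[m]
    return np.linalg.lstsq(np.c_[P[:,:2],np.ones(len(P))],P[:,2],rcond=None)[0].round(4)
E
python3 - <<'E'
from rig import ctrl, cams
from h import *
print(topfit(dict(np.load("pics/scene0.npz"))),topfit(dict(np.load("pics/top0.npz"))))
for th in (0.38,0.42):
    p,r=lever(th,-0.5)
    ctrl.move_straight(p,v=40,rot=r); ctrl.pause(0.15)
    s=ctrl.get_state(); print(th,round(s["time_s"],2),loc(s["position"]).round(1),loc(p).round(1),s["contact_force"].round(1),s["moment"].round(2))
    for n in("scene","top"):print(topfit(cams.camera(n)))
c=cams.camera("scene"); cv2.imwrite("pics/l3.png",cv2.resize(c["frame"][180:290,240:420,::-1],None,fx=4.4,fy=4.4,interpolation=cv2.INTER_CUBIC))
E
```

```text
[-1.00000e-03  1.90000e-03  1.18966e+02] [-3.000000e-04 -2.000000e-03  1.183436e+02]
0.38 14.32 [-210.8    0.8  111. ] [-210.4    0.   111.5] [-1.2 -4.1  1.4] [-0.47  0.19 -0.01]
[-6.070000e-02  3.000000e-03  1.229459e+02]
[-6.340000e-02  1.200000e-03  1.222783e+02]
0.42 14.85 [-211.     0.5  106. ] [-211.2   -0.   106.1] [-1.6  0.1 -0.4] [-0.3   0.19  0.14]
[-7.160000e-02  5.200000e-03  1.234441e+02]
[-7.480000e-02 -3.700000e-03  1.230929e+02]
```

View pics/l3.png

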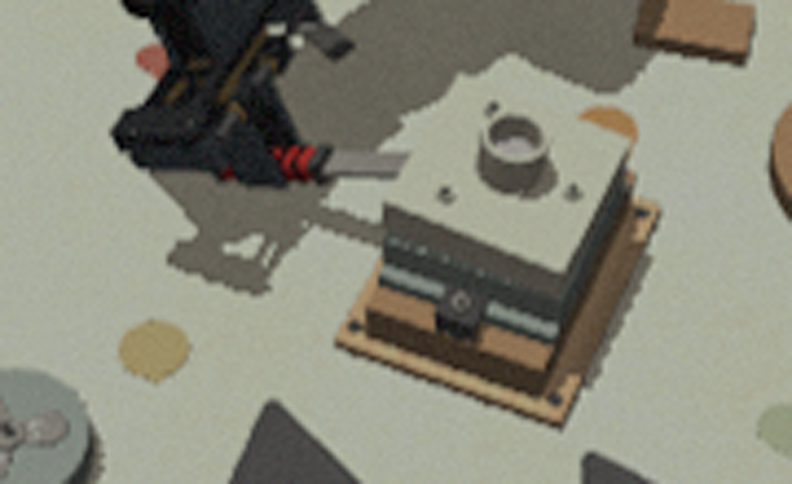

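Fully popped: level side to side, slot side about 9.5 mm up, 0.073 rad tilt. Next I'll ease the bar back and slide it out.

Run:
```python
from rig import ctrl, cams
from h import *
for th,dz,bx in ((0.34,0.5,None),(0.24,1.5,None),(0.17,2.,None),(0.17,2.,-130),(0.17,2,-190)):
    p,r=lever(th,dz,bx)
    st=ctrl.move_straight(p,v=80,rot=r,force_limit=15)
    s=ctrl.get_state(); print(th,st,round(s["time_s"],2),loc(s["position"]).round(1),loc(p).round(1),s["contact_force"].round(1),s["moment"].round(2))
    if st: break
for n in("scene","top"):print(topfit(cams.camera(n)))
c=cams.camera("wrist"); cv2.imwrite("pics/w4.png",c["frame"][:,:,::-1]); np.savez("pics/w4.npz",**c)
# bar pitch in tool frame
R=Ro.from_euler('xyz',s["orientation"]).as_matrix(); L=(cloud(c)-s["position"])@R
for r in (3,30,60,90,120,145,158,168,175,185):
    row=L[r,270:365]; ok=np.isfinite(row[:,2])&(row[:,2]>30)&(row[:,2]<110); q=row[ok]
    if len(q): print(r,ok.sum(),np.median(q,0).round(1))
```

```text
0.34 False 15.3 [-2.089e+02 -2.000e-01  1.178e+02] [-209.3   -0.   117.9] [ 2.5  0.3 -4.8] [-0.78  0.21 -0.08]
0.24 False 15.63 [-205.4    0.3  131.8] [-205.7    0.   132.2] [-0.4  0.2 -2.9] [-0.36  0.21  0.01]
0.17 False 15.91 [-202.3    0.3  141.1] [-202.4    0.   141.7] [-0.  -0.1 -2.4] [-0.32  0.18 -0.02]
0.17 False 16.23 [-216.5    0.3  138.8] [-215.4   -0.   139.5] [-0.1  0.3 -1.7] [-0.29  0.14  0.04]
0.17 False 17.12 [-274.4   -0.   129.4] [-274.5    0.   129.3] [-0.   0.4 -1.8] [-0.31  0.14 -0.02]
[-5.640000e-02  3.900000e-03  1.226783e+02]
[-6.280000e-02  8.000000e-04  1.221307e+02]
3 50 [120.1   1.5  66.4]
30 48 [109.3   1.5  66.4]
60 48 [96.8  1.5 66.6]
90 46 [83.6  1.5 66.6]
120 46 [69.7  1.5 66.6]
145 44 [57.6  1.5 66.5]
158 44 [51.2  1.5 66.4]
168 46 [47.6  1.5 58.9]
175 45 [44.1  1.3 58.9]
185 44 [39.   1.5 59.4]
```

View pics/w4.png

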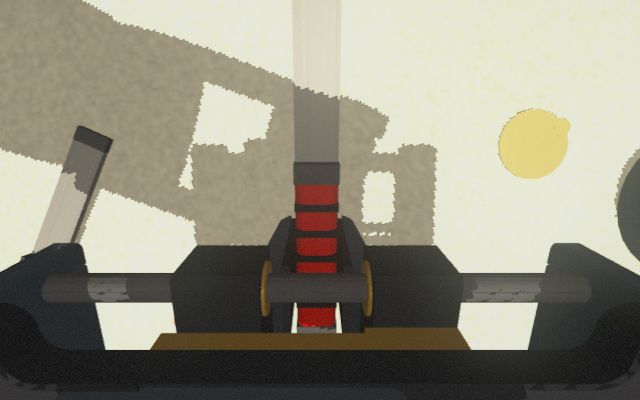

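The bar sits rigidly in the grip and is out of the slot, and the half stays propped (0.06 rad). Now I'll lay the bar back where it came from.

Run:
```python
from rig import ctrl, cams
from h import *
y=0.415
ctrl.move_pose([504,-323,130],[np.pi,0,y])
ctrl.move_straight([504,-323,90],v=120)
st=ctrl.move_straight([504,-323,79.6],v=25,force_limit=5)
s=ctrl.get_state();print(st,s["time_s"],s["position"],s["contact_force"])
ctrl.open_gripper(); ctrl.pause(0.2)
s=ctrl.get_state();print(s["time_s"],s["gripper_width"],s["contact_force"])
ctrl.move_straight([504,-323,200],v=200)
c=cams.camera("wrist"); cv2.imwrite("pics/w5.png",c["frame"][:,:,::-1]); W=cloud(c)
print(topfit(cams.camera("top")))
for p in ((317,60),(317,120),(317,180)):print(W[p[1],p[0]].round(1))
print(ctrl.get_state()["time_s"])
```

```text
True 19.0417 [ 504.101679   -323.00246867   79.88779798] [0.3195473  1.10956706 5.65666204]
20.3667 91.15656765053421 [-0.48511798  0.05872882  2.65271533]
[-5.710000e-02 -1.300000e-03  1.222206e+02]
[ 606.2 -279.4   12.1]
[ 563.  -298.5   13.2]
[ 516.9 -318.9   21. ]
21.225
```

View pics/w5.png

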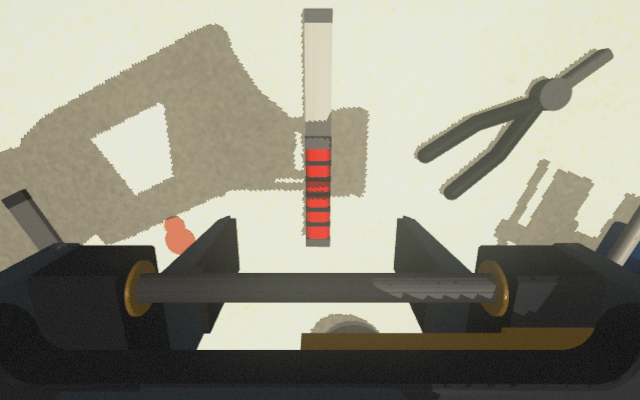

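The bar lies flat (blade top 12–13 mm, handle 21 mm) and clear of everything. Next I'll locate the tilted cup and grip it.

Run:
```python
from rig import ctrl, cams
from h import *
for n in ("top","scene"):
    c=cams.camera(n); W=cloud(c)
    m=(np.hypot(W[...,0]-C0[0],W[...,1]-C0[1])<45)&(W[...,2]>150)&(W[...,2]<166); P=W[m]
    cc=cv2.minEnclosingCircle(P[:,:2].astype(np.float32)); print(n,cc,loc([*cc[0],0]),np.median(P[:,2]),topfit(c))
th=-0.058
R=Ro.from_rotvec(-th*np.array([UY[0],UY[1],0]))*Ro.from_euler('xyz',[np.pi,0,YM])
e=list(R.as_euler('xyz')); ax=-R.as_matrix()[:,2]; print(ax)
tcp=np.array([*mp(6.6),205.5])
ctrl.move_pose(list(tcp+ax*90),e)
ctrl.move_straight(list(tcp+ax*30),v=150)
st=ctrl.move_straight(list(tcp),v=60,force_limit=5)
ctrl.pause(0.2)
s=ctrl.get_state();print(st,s["time_s"],s["position"],tcp,s["contact_force"],s["joints"])
for n in("wrist","scene"):
  c=cams.camera(n); cv2.imwrite(f"pics/c_{n}.png",c["frame"][:,:,::-1])
```

```text
top ((594.5513305664062, 71.54304504394531), 23.410079956054688) [ 2.48566178 -0.72144853  0.        ] 156.91621956799568 [-5.950000e-02  2.700000e-03  1.220689e+02]
scene ((593.6965942382812, 72.09366607666016), 26.437891006469727) [2.74654505 0.26125063 0.        ] 156.50529327251792 [-6.200000e-02  4.100000e-03  1.227741e+02]
[0.01783778 0.05515472 0.99831847]
False 24.2833 [595.34727218  75.73034953 205.90420199] [595.13095514  75.67974691 205.5       ] [-0.51362384 -0.47256037 -0.16467992] [ 0.12982141  0.43240918  1.61804369 -0.05833705  1.11582906  0.4689011 ]
```

View pics/c_wrist.png

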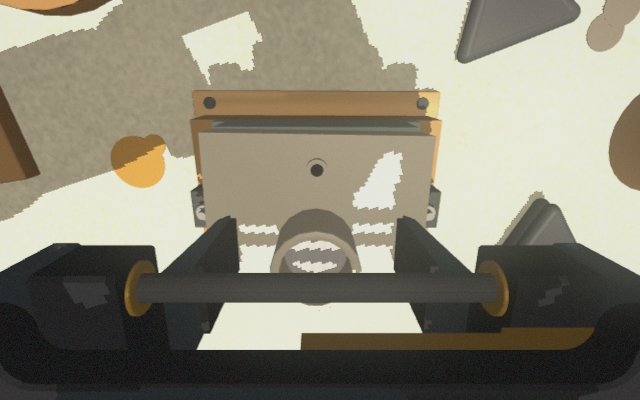

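View pics/c_scene.png

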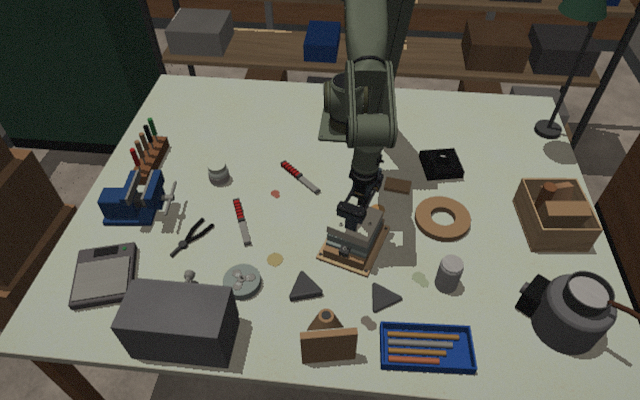

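The cup (column 316) is centred between the fingers. I'll grip and lift straight up.

Run:
```python
from rig import ctrl, cams
from h import *
ctrl.close_gripper(squeeze=35); ctrl.pause(0.1)
s=ctrl.get_state();print(s["time_s"],s["position"],s["contact_force"],s["gripper_width"])
p=s["position"].copy()
ctrl.move_straight([p[0],p[1],p[2]+15],v=30)
print(ctrl.get_state()["contact_force"])
ctrl.move_straight([p[0],p[1],p[2]+110],v=120); ctrl.pause(0.2)
s=ctrl.get_state();print(s["time_s"],s["position"],s["contact_force"],s["gripper_width"])
c=cams.camera("scene"); cv2.imwrite("pics/lift.png",c["frame"][:,:,::-1])
print(topfit(c,205,250))
```

```text
25.25 [595.1407481   75.65955321 205.45021362] [ 0.16887668  0.09656807 -0.59419368] 45.43586459786712
[-0.4663802  -0.88815134 -3.80194807]
27.0417 [594.89470199  75.61213374 314.48278565] [-0.43100128  0.49219516 -3.61403843] 45.32870296884318
[-5.920000e-02  3.500000e-03  2.317736e+02]
```

View pics/lift.png

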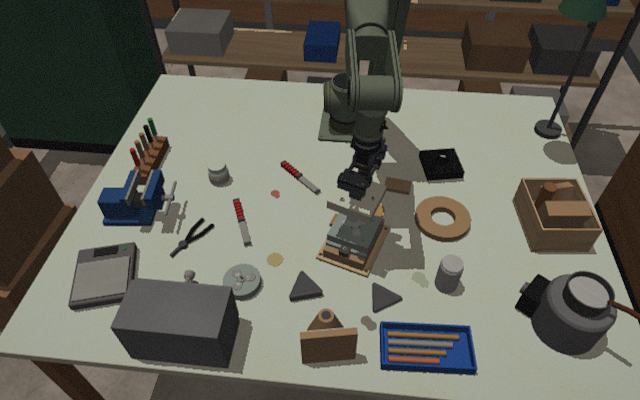

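Clear of the base, still held at the propped tilt. I'll level it and carry it over the ring.

Run:
```python
from rig import ctrl, cams
from h import *
e=[np.pi,0,1.76]
s=ctrl.get_state(); p=s["position"]
ctrl.move_straight([p[0],p[1],p[2]+5],v=40,rot=[np.pi,0,YM])
ctrl.move_pose([468,352.3,250],e)
ctrl.move_straight([468,352.3,190],v=80); ctrl.pause(0.3)
s=ctrl.get_state();print(s["time_s"],s["position"],s["orientation"],s["contact_force"])
for n in("scene","top"):
    c=cams.camera(n); cv2.imwrite(f"pics/r_{n}.png",c["frame"][:,:,::-1]); W=cloud(c)
    m=(np.hypot(W[...,0]-468,W[...,1]-352)<100)&(W[...,2]>95)&(W[...,2]<118)&(np.hypot(W[...,0]-468,W[...,1]-352)>30); P=W[m]; P=P-[468,352.3,0]
    print(n,len(P),np.linalg.lstsq(np.c_[P[:,:2],np.ones(len(P))],P[:,2],rcond=None)[0].round(4))
```

```text
29.7417 [468.09721369 352.39793976 190.40016141] [ 3.14089757e+00 -3.71000769e-04  1.76001755e+00] [-0.78535982 -0.3572671  -4.04861111]
scene 913 [-2.070000e-02  3.000000e-03  1.068706e+02]
top 645 [-6.60000e-03  2.64000e-02  1.07329e+02]
```

View pics/r_scene.png

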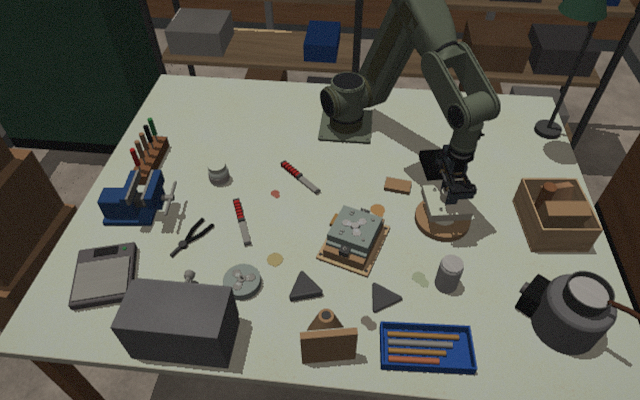

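Over the ring and roughly level: top at 107 mm, so the lower face is at 77 mm. Lowering gently.

Run:
```python
from rig import ctrl, cams
from h import *
ctrl.move_straight([468,352.3,148],v=60)
st=ctrl.move_straight([468,352.3,135],v=15,force_limit=3)
s=ctrl.get_state();print(st,s["time_s"],s["position"],s["contact_force"])
if st:
    ctrl.close_gripper(squeeze=4); ctrl.pause(0.1)
    ctrl.open_gripper(); ctrl.pause(0.2)
    s=ctrl.get_state();print(s["time_s"],s["gripper_width"],s["position"],s["contact_force"])
    ctrl.move_straight([468,352.3,260],v=150)
    ctrl.move_pose([330,480,300],[np.pi,0,2.5]); 
for n in("scene","top"):
    c=cams.camera(n); cv2.imwrite(f"pics/f_{n}.png",c["frame"][:,:,::-1]); np.savez(f"pics/f_{n}.npz",**c); W=cloud(c)
    d=np.hypot(W[...,0]-468,W[...,1]-352)
    m=(d<100)&(W[...,2]>48)&(W[...,2]<62)&(d>30); P=W[m]-[468,352.3,0]
    print(n,len(P),np.linalg.lstsq(np.c_[P[:,:2],np.ones(len(P))],P[:,2],rcond=None)[0].round(4))
    print(cv2.minAreaRect(np.array([ray(c,*p[0],55)[:2] for p in biggest((d<100)&(W[...,2]>48)&(W[...,2]<62))],np.float32)))
    m=(d<45)&(W[...,2]>84)&(W[...,2]<98); print(cv2.minEnclosingCircle(W[m][:,:2].astype(np.float32)))
print(ctrl.get_state()["time_s"])
```

```text
True 31.3167 [467.91418954 352.25800334 138.95086775] [-0.91609    -0.74042733  5.4724069 ]
32.6583 91.21379088889962 [467.05464093 351.59062326 137.4823499 ] [ 0.19369997 -0.90662221  0.59757917]
scene 993 [-2.00000e-03  1.30000e-03  5.57608e+01]
((471.19390869140625, 350.8583984375), (138.96295166015625, 133.6614227294922), 9.89769458770752)
((470.0745849609375, 350.4763488769531), 26.63925552368164)
top 1181 [4.10000e-03 2.00000e-04 5.48303e+01]
((469.25482177734375, 349.7115173339844), (131.08682250976562, 131.79600524902344), 9.939855575561523)
((469.2292785644531, 349.6127624511719), 22.664525985717773)
34.5167
```

```bash
sleep 1; ls pics
```

```text
c_scene.png
c_wrist.png
f_scene.npz
f_scene.png
f_top.npz
f_top.png
l1.npz
l1.png
l2.npz
l2.png
l3.png
lift.png
pre_scene.npz
pre_scene.png
pre_sz.png
pre_top.npz
pre_top.png
pre_wrist.npz
pre_wrist.png
r_scene.png
r_top.png
scene0.npz
scene0.png
scz.png
top0.npz
top0.png
topz.png
w4.npz
w4.png
w5.png
wbar.npz
wbar.png
wg.npz
wg.png
wrist0.npz
wrist0.png
```

View pics/f_top.png

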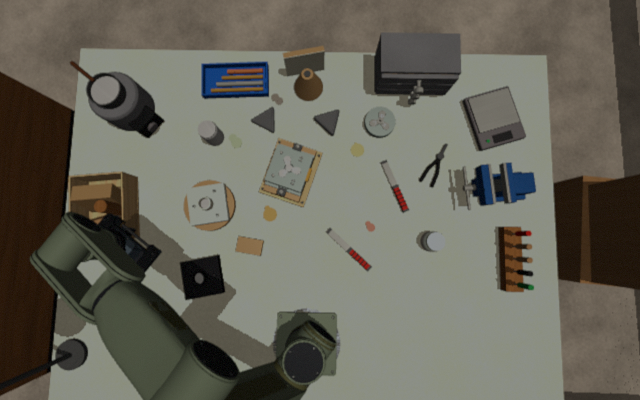

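View pics/f_scene.png

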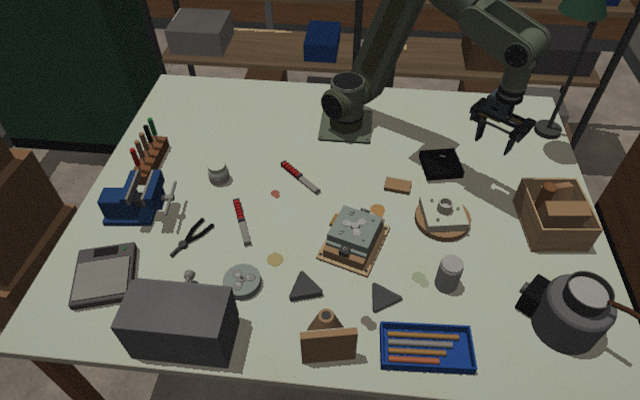

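The half lies flat and cup up on the ring (top view (207,203)). It is about 3 mm off centre, its top is at 55 mm and its tilt is under 0.005 rad. The bar lies at its old place, (395,187), and the bystanders look unmoved. Handing in.

```bash
python3 -c "
from rig import ctrl
print(ctrl.hand_in(), ctrl.get_state()['time_s'])"
```

```text
the job is handed in; nothing more can be done
the job is handed in; nothing more can be done
```

The job is done and handed in at about 35 s on the robot's clock. I levered the upper half off its dowels with the right-hand pry bar on the brass ledge. I then laid the bar back down where it came from, lifted the half by its cup and set it on the wooden ring.

- **Levering:** The half first came up unevenly, rolled about 0.05 rad, because one spring dowel let go before the other. Levering further freed both and left it propped about 8 mm at the slot side, tilted 0.06 rad. No finger touched the half before that.
- **Bar:** After release its blade top measured 12–13 mm and its handle top 21 mm above the bench, so it lies flat. It is well away from the mould and the ring.
- **Half on the ring:** It sits about 3 mm from the ring's centre (25 mm allowed). Its top is at 55–56 mm where 55 mm is expected, and its tilt is under 0.005 rad. I set it down at 15 mm/s.
- **Camera disagreement:** The two fixed cameras differed by 1–4 mm on positions such as the ring centre. I used the top camera because its sizes matched the given ones better.
- **Not measured:** I judged that the other things had not moved only by comparing pictures. I could not read the bar-to-mould contact force for step 1 directly, only infer it from the force on the tool.

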